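Set a plunger gauge on a grinding wheel's rim

ROBOT

A 6-joint arm with a two-finger parallel gripper is mounted at the origin on the work surface. World frame = base frame: x ahead of the robot, y to its left, z up, the work surface at z = 0. Lengths are in m, angles in rad, forces in N, time in s.
With the tool pointing down it reaches from about 0.225 to 0.725 m from the base axis. Payload 3.1 kg.
Tool frame: the origin (TCP) lies on the centre line of the jaws, within the pads' length; the fingertips stand 22 mm ahead of it and the grasp point (between the pads) lies 3 mm ahead of it (finger_overhang is the distance from the TCP to the fingertips, in m); z points along the fingers, y is the line along which they close (so a half turn about z gives the same grasp; the last joint's range is limited). The gripper opens to 85 mm and grips with 20 to 120 N. Pads are 22 mm wide; open, the fingers measure 114 mm over their backs; the gripper's body (76 mm by 85 mm) begins 54 mm behind the grasp point. The pads swing forward as they close: fully open they stand 13 mm farther back than shut.
Start: joints at [1.058, 0.048, 0.099, 1.622, 0, 1.443], TCP at [0.197, 0.487, 0.253] pointing down, gripper open.
Joint ranges: [-2.91, 2.91], [-0.99, 1.94], [-1.21, 1.42], [-2.12, 2.29], [-1.49, 1.47], [-3.14, 3.14]. Speed limits (rad/s): [2.79, 2.79, 3.14, 3.14, 3.14, 3.14].

INTERFACE

Orientations are given as a unit quaternion [w, x, y, z].
In Python, from bench import sense, snapshot, sign_off, find_in, tip_of, finger_overhang gives the robot as it stands. The module is installed in compiled form; this text tells all that it offers.
- The arm moves only by the tool jog_arm, never from a script. Its argument "deltas" is a list of rows, each an object of numbers: "dx", "dy", "dz": the shift along the tool's x, y, z scaled (see below); "wx", "wy", "wz": the turn, a rotation vector about the tool's x, y, z scaled (see below); "grip": the finger opening in mm, from 0 to 85.4. A call has 1 to 10 rows; each row is the pose to reach, as a shift and turn from the pose commanded when the call began, along the tool's axes at that moment; what a row does not reach only later rows make up. The controller multiplies each number of a shift by 300 mm and each number of a turn by 90 degrees. A row lasts 1/10 s, in which the tool goes at most 50 mm and 8.59 degrees, less where a joint would pass 70% of its speed; a pose out of reach is approached as far as the arm can. A call with a number of a shift or a turn outside -1 to 1 is refused whole. A call with a gripper value outside its range is refused whole. The fingers move at their own pace and stop on an object; "newtons" is the grip in N (left out, the last holds). Time passes only in rows, so rows that repeat a pose let the fingers close. It gives the time, the measured TCP pose, the force, the opening and the grip force at its end, in the units of the state.
- sense(): the state, without advancing time (a new reading comes with each control period).
- snapshot(name): name is "scene" or "top" or "wrist"; returns a dict with "frame" (400x640x3 uint8, blue, green, red), "z_map" (400x640 float32, m along the optical axis (not along the pixel's ray), 0 where there is no reading), "fx", "fy", "cx", "cy" (pixels), "R" (3x3) and "t" (3): a world point X has camera coordinates R X + t. Camera axes: x right, y down, z forward; pixel columns grow to the right and rows downward; lengths in m; the calibration is good to about 2 mm. A picture is of the moment at which its call begins.
- sign_off(): hands the job in; it is judged then, once.
Trained networks look in the newest picture that a camera, given by its name, has taken for a name from the list of things; names that differ only in an ending like _2 or _b are one class to them, and where a whole thing is asked for, a point or a joint stands for the part that bears it (a point fixed in the world has none). Each returns a list of dicts, best first, with "score" (0 to 1); they miss things now and then, are a little off and sometimes report something else, mostly with a low value. They report only what shows in the picture. A call takes as long as a camera call.
- find_in(name, camera): "bbox" ([left, top, width, height] in pixels, round what is visible of it).
- tip_of(name, camera): "location" ([column, row] in pixels: a listed point, or the origin of a listed thing).
The state is a dict: "clock": time; "q": joint angles; "joint_vel": joint speeds; "effort": joint torques, N m; "eef_pos": TCP position; "tool_rot": TCP orientation; "wrist_force": force on the tool from outside, world axes, zero at the start; "wrist_torque": the same for the moment, N m; "opening": finger opening in m; "finger_force": force on a finger pad.
Only numpy, scipy, OpenCV 4.12 (cv2) and the standard library are available. Lean on these libraries where they do the work, as an engineer would, in place of code of your own. Each camera call takes 0.05 s, during which the arm holds its last target. There are 200 camera calls.

TASK

The bench grinder's wheel is to be checked for run-out: draw the slim rectangular digital gauge up out of its slot in the wooden rack, and hold the tip of its plunger on the chalk cross on the wheel's rim, the gauge square to the rim there (its plunger pointing straight at the wheel's centre), pressed on lightly until the sprung plunger is about half way in. Finish while still holding it there for the reading; do not jab the wheel or turn it, and leave the other things on the bench and in the rack where they are.

Things in the scene. Friction and masses are not known exactly. Their poses are not given: they have to be found in the camera images.
- gauge: the gauge to use: flat grey rectangular case, 62 mm wide (x), 14 thick (y, display on -y), 75 tall (z), 0.15 kg, on top a cap 10 mm high. Origin: middle of the case's underside. Below it a stem 8 mm in diameter, 16 long, then the 5 mm plunger, 16 long: its tip is 32 mm below the origin on the z axis. It starts upright in a slot, top 39 mm above the rack, some 55 mm free either side
- plunger (a joint): how far the gauge's sprung plunger is pushed in: 0 fully out, 0.012 m fully in; it slides along the gauge's z. Spring: about 1.8 N to start it, 3.6 N half way (0.006), 5.4 N fully in
- gauge_tip (a point): the ball end of the gauge's plunger (it moves with the plunger)
- wheel: grey grinding wheel, 180 mm in diameter, 32 mm thick, on the overhung end of the grinder's level spindle, 130 mm above the bench. Origin at its centre; y is the spindle's axis, towards the motor; z points from the centre out through the chalk cross. The spindle lock is on: it turns only if pushed along the rim with about 28 N
- mark (a point): centre of the chalk cross (two strokes 16 mm long) on the wheel's rim, in the middle of its width, 90 mm from the wheel's centre. It lies at the top of the wheel or up to 0.5 rad from there towards the robot, where the rim is open. A sheet guard 18 mm off the rim covers the far side from about 30 degrees beyond the top downwards
- grinder: the bench grinder, fixed: origin on the bench straight below the wheel's centre. Motor of 122 mm diameter along its +y, 87 to 297 mm beside the wheel's middle, top 191 mm above the bench; over it a white drip bottle, up to 310 mm high, 170 to 310 mm beside the wheel
- rack: wooden block fixed to the bench, 92 (x) by 230 (y) by 80 mm high, origin at the middle of its underside. Three upright slots at y = -70, 0 and +70 mm, each 69 mm long along x, 17 mm wide, 36 mm deep, with a well below for a gauge's stem. The items stand in it with their x along the rack's x; the gauge must rise 75 mm for its tip to clear the rack
- dial: round steel dial gauge, 58 mm in diameter, 14 mm thick, standing in another slot, top about 30 mm above the rack; origin at the lowest point of its round case; leave it alone
- slipstone: plain reddish slip stone, 62 by 14 by 62 mm, standing in the remaining slot, top 26 mm above the rack; origin under its middle; leave it alone
- tumbler: green glass tumbler, 72 mm across the rim, 92 mm high, standing on the bench; origin under its centre; leave it alone
- dresser: steel wheel dresser (flat handle, three toothed discs at its head), 195 mm long along its x, 28 mm high, lying on the bench near the rack on the robot's side; origin under it, about mid-length; leave it alone

How it is judged:
On the way:
1. the gauge is drawn up out of its slot, held by the fingers, its tip clear of the rack (z of gauge_tip in the frame of rack above 0.083 m and contact force between the fingers and gauge above 1 N), for 0.1 s.
At the end, for the whole second after the job is handed in: the fingers hold the gauge still, clear of the rack, its tip within 7 mm of the cross's centre and its axis within 0.13 rad (7 degrees) of the wheel's radius through the cross, the plunger pushed in between 3 and 9 mm, the force on the wheel between 1 and 9 N (distance between gauge_tip and mark below 0.007 m and angle between the z axis of gauge and the z axis of wheel, either way round below 0.13 rad and z of gauge in the frame of wheel above 0.1 m and value of joint plunger between 0.003 and 0.009 m and contact force between gauge and wheel between 1 and 9 N and contact force between the fingers and gauge above 2 N and contact force between gauge and rack below 0.2 N and linear speed of gauge below 0.02 m/s); the arm keeps its last pose, push and grip.
It fails at once if the gauge is jabbed into the wheel (over 15 N) (contact force between gauge and wheel above 15 N).
It fails at once if the wheel is turned (the mark moves over 6 mm) (distance of mark from where it was at the start of the episode above 0.006 m).
It fails at once if another thing in the rack or on the bench is moved over 15 mm (distance of any of dial, slipstone, tumbler, dresser from where it was at the start of the episode above 0.015 m).
It also fails if it takes over 42 s, if anything falls off the work surface, if the arm or the gripper's body presses on something with over 40 N, if the wrist force passes 120 N, or if a joint passes its speed limit or range.

## Working session

There is one attempt and no reset: what is moved stays moved. The work goes in short steps, Python scripts to look and compute and a tool call to move; the robot and the scene stay as the last step left them, time stands still between calls to the robot, and variables do not carry over. Pictures are saved under pics/ and viewed, at most 10 in all, crops included, and the job is handed in when it is done.

Besides the shell and the picture viewer there is one more tool, called after "Call:" as a command line: name --argument value ..., lists and objects as JSON in quotes. jog_arm: Moves the arm, as the interface text tells. Its arguments: {"type":"object","properties":{"deltas":{"type":"array","items":{"type":"object","properties":{"dx":{"type":"number","minimum":-1,"maximum":1},"dy":{"type":"number","minimum":-1,"maximum":1},"dz":{"type":"number","minimum":-1,"maximum":1},"wx":{"type":"number","minimum":-1,"maximum":1},"wy":{"type":"number","minimum":-1,"maximum":1},"wz":{"type":"number","minimum":-1,"maximum":1},"grip":{"type":"number"}}}},"newtons":{"type":"number"}},"required":["deltas"]}

```bash
mkdir -p pics; cat > h.py <<'E'
import numpy as np, cv2
from bench import *
def px2w(s,u,v,z=None):
    if z is None:
        p=s["z_map"][int(v)-1:int(v)+2,int(u)-1:int(u)+2]; p=p[p>0]; z=np.median(p) if len(p) else np.nan
    c=np.array([(u-s["cx"])/s["fx"]*z,(v-s["cy"])/s["fy"]*z,z])
    return np.array(s["R"]).T@(c-np.array(s["t"]))
def cloud(s):
    v,u=np.mgrid[0:400,0:640]; z=s["z_map"]
    c=np.stack([(u-s["cx"])/s["fx"]*z,(v-s["cy"])/s["fy"]*z,z],-1)
    return (c-np.array(s["t"]))@np.array(s["R"])
def proj(s,X):
    c=np.array(s["R"])@X+np.array(s["t"]); return c[0]/c[2]*s["fx"]+s["cx"],c[1]/c[2]*s["fy"]+s["cy"]
np.set_printoptions(precision=4,suppress=True)
E
python3 - <<'E'
from h import *
st=sense(); print({k:np.round(v,3) for k,v in st.items()}); print(finger_overhang)
for c in ["scene","top"]:
    s=snapshot(c); cv2.imwrite(f"pics/{c}0.png",s["frame"])
    print(c,-np.array(s["R"]).T@s["t"])
    for n in ["gauge","dial","slipstone","tumbler","dresser","rack","wheel","grinder","mark"]:
        b=find_in(n,c)[:1]; t=tip_of(n,c)[:2]
        print(n,[(x["bbox"],round(x["score"],2)) for x in b],[(np.round(x["location"],1),round(x["score"],2),px2w(s,*x["location"])) for x in t])
E
```

```text
{'clock': np.float64(0.0), 'q': array([ 1.058,  0.049,  0.098,  1.622, -0.   ,  1.443]), 'joint_vel': array([-0.002,  0.   ,  0.001, -0.001,  0.001, -0.001]), 'effort': array([  0.001, -33.878,  32.002,   0.02 ,   0.   ,  -0.   ]), 'eef_pos': array([0.197, 0.486, 0.252]), 'tool_rot': array([-0.   ,  0.191,  0.982, -0.001]), 'wrist_force': array([ 0.102, -1.033,  0.409]), 'wrist_torque': array([0.019, 0.043, 0.02 ]), 'finger_force': np.float64(0.0), 'opening': np.float64(0.085)}
0.022
scene [ 0.7978 -0.6608  0.7489]
gauge [([234.0, 297.0, 38.3, 25.2], 0.79)] [(array([255.3, 320.8]), 0.92, array([ 0.4889, -0.372 ,  0.0778]))]
dial [([260.6, 275.9, 24.1, 17.5], 0.82)] [(array([272.7, 296. ]), 0.63, array([ 0.487 , -0.3114,  0.0781])), (array([283.8, 268.7]), 0.49, array([ 0.4694, -0.2441,  0.0776]))]
slipstone [([271.6, 249.1, 27.8, 20.0], 0.82)] [(array([287.9, 271. ]), 0.79, array([ 0.481 , -0.2462,  0.0793]))]
tumbler [([315.4, 133.1, 24.4, 34.4], 0.62)] [(array([324., 165.]), 0.9, array([0.331 , 0.1837, 0.011 ]))]
dresser [([186.9, 251.2, 63.1, 32.8], 0.89)] [(array([224.1, 271.8]),
[... 736 characters left out ...]
0.5, array([ 0.4478, -0.218 ,  0.0957]))]
tumbler [([162.5, 252.4, 38.0, 27.0], 0.57)] [(array([186.6, 266.9]), 0.63, array([0.3117, 0.2193, 0.0036]))]
dresser [([392.9, 222.8, 22.2, 85.8], 0.97)] [(array([399.3, 264.9]), 0.78, array([ 0.3104, -0.2585,  0.0176]))]
rack [([358.9, 163.5, 112.3, 61.8], 0.69)] [(array([410.5, 196.8]), 0.82, array([ 0.458 , -0.2748,  0.0789]))]
wheel [([244.0, 110.1, 26.0, 81.8], 0.89)] [(array([253. , 149.2]), 0.93, array([0.5357, 0.0513, 0.2165]))]
grinder [([70.0, 89.2, 207.3, 127.6], 0.63)] [(array([256.9, 161.3]), 0.78, array([0.5141, 0.0446, 0.2085]))]
mark [([240.8, 107.2, 28.6, 82.2], 0.83)] [(array([247.1, 143.5]), 0.92, array([0.5459, 0.062 , 0.2196]))]
```

```bash
python3 - <<'E'
import cv2,numpy as np
a=cv2.imread("pics/scene0.png")[60:360,170:500];b=cv2.imread("pics/top0.png")[80:330,60:490]
a=cv2.resize(a,None,fx=1.8,fy=1.8,interpolation=cv2.INTER_CUBIC); b=cv2.resize(b,None,fx=1.8,fy=1.8,interpolation=cv2.INTER_CUBIC)
cv2.imwrite("pics/s1.png",a);cv2.imwrite("pics/t1.png",b)
E
```

```text
(no output)
```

View pics/s1.png

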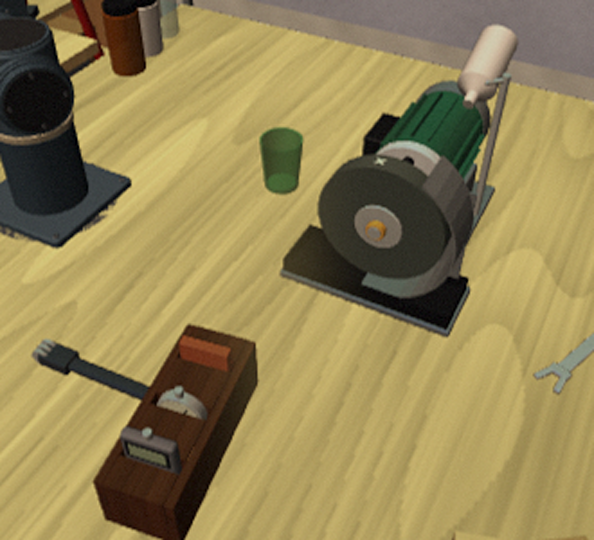

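View pics/t1.png

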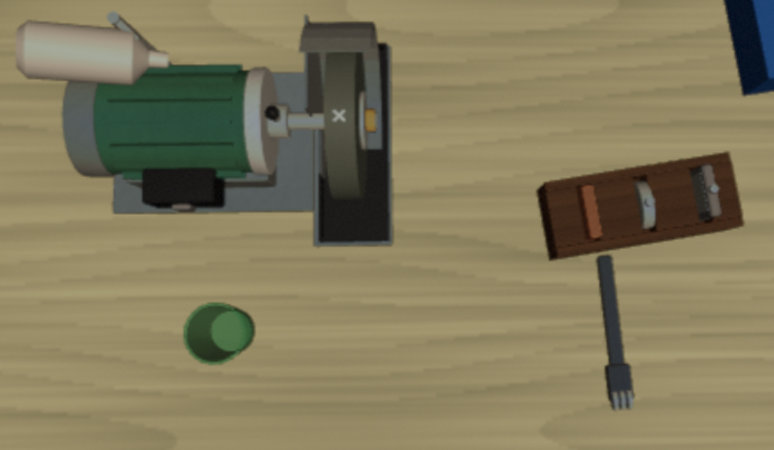

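The scene view shows the gauge in the rack's outer slot (about 150,445 in the crop), with the dial and slip stone next to it. The top view shows the cross (338,115 in the crop) near the top of the wheel. Next I'll measure the mark, wheel axis, rack and gauge.

```bash
cat > m.py <<'E'
from h import *
from scipy.optimize import least_squares
S={c:snapshot(c) for c in ["scene","top"]}
C={c:cloud(S[c]) for c in S}
def ray(s,u,v):
    R=np.array(s["R"]); d=R.T@np.array([(u-s["cx"])/s["fx"],(v-s["cy"])/s["fy"],1]); return -R.T@np.array(s["t"]),d/np.linalg.norm(d)
def tri(rs):
    A=sum(np.eye(3)-np.outer(d,d) for o,d in rs); b=sum((np.eye(3)-np.outer(d,d))@o for o,d in rs); return np.linalg.solve(A,b)
rs=[]
for c,(u,v) in {"scene":(381.5,149.5),"top":(248,144)}.items():
    f=S[c]["frame"][int(v)-9:int(v)+10,int(u)-8:int(u)+9].astype(float).min(2)
    m=f>np.median(f)+45; yy,xx=np.nonzero(m); w=f[m]-np.median(f)
    n,l,stt,ce=cv2.connectedComponentsWithStats(m.astype(np.uint8),connectivity=8)
    print(c,m.sum(),stt[1:].tolist(),ce[1:]+[int(u)-8,int(v)-9])
    i=1+np.argmin(np.hypot(*(ce[1:]-[8,9]).T)); p=ce[i]+[int(u)-8,int(v)-9]
    rs.append(ray(S[c],*p)); print(p,px2w(S[c],*p))
print("mark tri",tri(rs))
# rack + gauge
for c in C:
    P=C[c].reshape(-1,3); 
    r=P[(P[:,0]>.35)&(P[:,0]<.6)&(P[:,1]<-.12)&(P[:,1]>-.45)]
    k=r[(r[:,2]>.072)&(r[:,2]<.084)]
    print(c,"rack",cv2.minAreaRect((k[:,:2]*1000).astype(np.float32)),np.median(k[:,2]))
    g=r[(r[:,2]>.092)&(r[:,1]<-.31)]; print("gauge",len(g),g.min(0),g.max(0),cv2.minAreaRect((g[:,:2]*1000).astype(np.float32)))
# wheel cylinder: rim from both clouds
Q=[]
for c in C:
    P=C[c].reshape(-1,3); k=P[(abs(P[:,0]-.53)<.12)&(abs(P[:,1]-.06)<.03)&(P[:,2]>.13)&(P[:,2]<.235)&(P[:,0]<.57)]
    Q.append(k); print(c,len(k))
Qa=Q[1]
def f(p):
    a=np.array([np.sin(p[3]),np.cos(p[3]),0]); d=Qa-np.array([p[0],.06,p[1]]); d=d-np.outer(d@a,a); return np.linalg.norm(d,axis=1)-.09
for z in [.13,None]:
    g=lambda p:f([p[0],.13 if z else p[1],0,p[2]])
    o=least_squares(g,[.54,.13,0.],loss="soft_l1",f_scale=.002); print("wheel",o.x,np.median(abs(o.fun)))
P=C["top"].reshape(-1,3); k=P[(P[:,2]>.2)&(P[:,2]<.225)&(abs(P[:,1]-.055)<.04)&(abs(P[:,0]-.53)<.05)]
print("rimtop",cv2.minAreaRect((k[:,:2]*1000).astype(np.float32)),len(k))
# front disc plane from the scene camera
P=C["scene"].reshape(-1,3); k=P[(P[:,2]>.08)&(P[:,2]<.2)&(abs(P[:,1]-.04)<.03)&(abs(P[:,0]-.53)<.08)]
for _ in range(6):
    m=k.mean(0); n=np.linalg.svd(k-m)[2][2]; k=k[abs((k-m)@n)<.004] if _>1 else k[abs((k-m)@n)<.012]
print("disc n",n,"mean",m,len(k))
E
python3 m.py
```

```text
scene 66 [[7, 0, 10, 7, 52], [6, 8, 5, 4, 14]] [[385.3846 143.0385]
 [381.0714 149.1429]]
[381.0714 149.1429] [0.5475 0.0613 0.217 ]
top 27 [[5, 6, 7, 6, 27]] [[247.9259 143.5556]]
[247.9259 143.5556] [0.5457 0.0604 0.2198]
mark tri [0.547  0.061  0.2169]
scene rack ((469.16778564453125, -293.6627197265625), (92.6634521484375, 232.7767333984375), 9.077485084533691) 0.07880661117701593
gauge 451 [ 0.4507 -0.3751  0.0923] [ 0.512  -0.353   0.1298] ((481.6130065917969, -364.6249084472656), (61.25871658325195, 16.10063934326172), 7.3683552742004395)
top rack ((466.62054443359375, -290.9745178222656), (92.5440444946289, 231.2333526611328), 8.991717338562012) 0.07969429801837337
gauge 304 [ 0.4472 -0.3702  0.0923] [ 0.5082 -0.3484  0.1323] ((477.7842712402344, -359.3194274902344), (61.74443817138672, 15.428369522094727), 7.676130771636963)
scene 1177
top 1277
wheel [ 0.6032  0.13   -0.909 ] 0.006145363146007554
wheel [ 0.7912  0.1572 -1.293 ] 0.005992460775409603
rimtop ((539.3466796875, 59.83283996582031), (32.11466598510742, 81.15514373779297), 89.72722625732422) 747
disc n [-0.0004  1.     -0.0064] mean [0.5435 0.0411 0.145 ] 1672
```

```bash
cat > w.py <<'E'
from h import *
from scipy.optimize import least_squares
def fit(c):
    s=snapshot(c);P=cloud(s).reshape(-1,3)
    k=P[(P[:,0]>.44)&(abs(P[:,1]-.06)<.011)&(P[:,2]>.15)&(P[:,2]<.235)&(P[:,0]<.575)]
    for fz in (1,0):
        g=lambda p:np.hypot(k[:,0]-p[0],k[:,2]-(.13 if fz else p[1]))-.09
        o=least_squares(g,[.54,.13],loss="soft_l1",f_scale=.001); print(c,"wheel",o.x,len(k),np.median(abs(o.fun)))
if __name__=="__main__":
    for c in("scene","top"): fit(c)
    s=snapshot("scene");P=cloud(s).reshape(-1,3)
    k=P[(P[:,2]>.15)&(P[:,2]<.23)&(abs(P[:,1]-.043)<.01)&(abs(P[:,0]-.53)<.12)]
    print("disc extent x",[ (round(z,3),k[abs(k[:,2]-z)<.004][:,0].min(),k[abs(k[:,2]-z)<.004][:,0].max()) for z in (.16,.17,.18,.19,.2)])
    st=sense(); from scipy.spatial.transform import Rotation as Ro
    q=st["tool_rot"]; R=Ro.from_quat(q,scalar_first=True).as_matrix(); print(R)
    s=snapshot("wrist"); print("wristcam in tool",R.T@(-np.array(s["R"]).T@s["t"]-st["eef_pos"]), "axis",R.T@np.array(s["R"]).T)
E
python3 w.py
```

```text
scene wheel [0.5635 0.13  ] 166 0.0007958667417651902
scene wheel [0.5613 0.1286] 166 0.0005189255302239376
top wheel [0.5592 0.13  ] 694 0.0008973397793859417
top wheel [0.5589 0.1298] 694 0.0009034209724985351
disc extent x [(0.16, np.float64(0.47823318502047907), np.float64(0.6469606873446367)), (0.17, np.float64(0.48141343760374744), np.float64(0.6419806302407239)), (0.18, np.float64(0.4884043613151086), np.float64(0.638647302533842)), (0.19, np.float64(0.4933669826871966), np.float64(0.6499394738121801)), (0.2, np.float64(0.5015343893633643), np.float64(0.6489389590691504))]
[[-0.9269  0.3753  0.    ]
 [ 0.3753  0.9269  0.0001]
 [ 0.      0.0001 -1.    ]]
wristcam in tool [ 0.0825 -0.0011 -0.1216] axis [[ 0.0003 -0.9484 -0.3172]
 [ 1.      0.0004 -0.0003]
 [ 0.0004 -0.3172  0.9484]]
```

Call:
jog_arm --deltas '[{"dx": -0.9,"dy": -1,"grip": 45},{"dx": -0.9,"dy": -1},{"dx": -0.9,"dy": -1},{"dx": -0.9,"dy": -1},{"dx": -0.9,"dy": -1},{"dx": -0.9,"dy": -1},{"dx": -0.9,"dy": -1},{"dx": -0.9,"dy": -1},{"dx": -0.9,"dy": -1}]'

```text
schema error: expected keys dx, dy, dz, wx, wy, wz, grip
```

Call:
jog_arm --deltas '[{"dx": -0.9,"dy": -1,"wz": -0.344},{"dx": -0.9,"dy": -1,"wz": -0.344},{"dx": -0.9,"dy": -1,"wz": -0.344},{"dx": -0.9,"dy": -1,"wz": -0.344},{"dx": -0.9,"dy": -1,"wz": -0.344},{"dx": -0.9,"dy": -1,"wz": -0.344},{"dx": -0.9,"dy": -1,"wz": -0.344},{"dx": -0.9,"dy": -1,"wz": -0.344},{"dx": -0.9,"dy": -1,"wz": -0.344},{"dx": -0.9,"dy": -1,"wz": -0.344}]'

```text
schema error: expected keys dx, dy, dz, wx, wy, wz, grip
```

```bash
cat >> h.py <<'E'
from scipy.spatial.transform import Rotation as Ro
def pose():
    st=sense(); return np.array(st["eef_pos"]),Ro.from_quat(st["tool_rot"],scalar_first=True).as_matrix(),st
def plan(p,R):
    p0,R0,st=pose(); print("d",R0.T@(np.array(p)-p0)/.3,"w",Ro.from_matrix(R0.T@R).as_rotvec()/(np.pi/2),"F",np.array(st["wrist_force"]),"t",st["clock"],"grip",st["opening"],st["finger_force"])
def down(yaw,tilt=0):  # tool x at angle yaw+pi, z down; tilt about world y leans the tool's back towards the robot
    c,s=np.cos(yaw),np.sin(yaw); R=np.array([[-c,-s,0],[-s,c,0],[0,0,-1.]])
    return Ro.from_rotvec([0,-tilt,0]).as_matrix()@R
E
python3 - <<'E'
from h import *
plan([.479,-.361,.25],down(np.radians(9))); print(pose()[0],pose()[2]["q"])
E
```

```text
d [-1.9316 -2.266   0.011 ] w [ 0.    -0.    -0.345] F [0.068  0.6505 0.0617] t 2.2 grip 0.08584793488268512 0.0
[0.1971 0.4866 0.2533] [1.0582 0.048  0.0992 1.622  0.     1.443 ]
```

Call:
jog_arm --deltas '[{"dx": -0.9,"dy": -1,"dz": 0,"wx": 0,"wy": 0,"wz": 0,"grip": 45},{"dx": -0.9,"dy": -1,"dz": 0,"wx": 0,"wy": 0,"wz": 0,"grip": 45},{"dx": -0.9,"dy": -1,"dz": 0,"wx": 0,"wy": 0,"wz": 0,"grip": 45},{"dx": -0.9,"dy": -1,"dz": 0,"wx": 0,"wy": 0,"wz": 0,"grip": 45},{"dx": -0.9,"dy": -1,"dz": 0,"wx": 0,"wy": 0,"wz": 0,"grip": 45},{"dx": -0.9,"dy": -1,"dz": 0,"wx": 0,"wy": 0,"wz": 0,"grip": 45},{"dx": -0.9,"dy": -1,"dz": 0,"wx": 0,"wy": 0,"wz": 0,"grip": 45},{"dx": -0.9,"dy": -1,"dz": 0,"wx": 0,"wy": 0,"wz": 0,"grip": 45},{"dx": -0.9,"dy": -1,"dz": 0,"wx": 0,"wy": 0,"wz": 0,"grip": 45}]'

```text
clock: 3.1
eef_pos: [0.3364, 0.102, 0.2534]
tool_rot: [0.001, 0.197, 0.98, -0.001]
wrist_force: [0.3, 0.8, -0.1]
opening: 0.0453
finger_force: 0.0
```

Call:
jog_arm --deltas '[{"dx": -0.9,"dy": -1,"dz": 0,"wx": 0,"wy": 0,"wz": -0.344,"grip": 45},{"dx": -0.9,"dy": -1,"dz": 0,"wx": 0,"wy": 0,"wz": -0.344,"grip": 45},{"dx": -0.9,"dy": -1,"dz": 0,"wx": 0,"wy": 0,"wz": -0.344,"grip": 45},{"dx": -0.9,"dy": -1,"dz": 0,"wx": 0,"wy": 0,"wz": -0.344,"grip": 45},{"dx": -0.9,"dy": -1,"dz": 0,"wx": 0,"wy": 0,"wz": -0.344,"grip": 45},{"dx": -0.9,"dy": -1,"dz": 0,"wx": 0,"wy": 0,"wz": -0.344,"grip": 45},{"dx": -0.9,"dy": -1,"dz": 0,"wx": 0,"wy": 0,"wz": -0.344,"grip": 45},{"dx": -0.9,"dy": -1,"dz": 0,"wx": 0,"wy": 0,"wz": -0.344,"grip": 45},{"dx": -0.9,"dy": -1,"dz": 0,"wx": 0,"wy": 0,"wz": -0.344,"grip": 45},{"dx": -0.9,"dy": -1,"dz": 0,"wx": 0,"wy": 0,"wz": -0.344,"grip": 45}]'

```text
clock: 4.1
eef_pos: [0.4736, -0.276, 0.2504]
tool_rot: [-0.001, -0.076, 0.997, 0.0]
wrist_force: [-0.1, 0.4, -1.4]
opening: 0.0452
finger_force: 0.0
```

```bash
python3 - <<'E'
from h import *
plan([.479,-.361,.25],down(np.radians(9))); print(pose()[0],pose()[2]["q"])
E
```

```text
d [ 0.0251 -0.2828  0.0014] w [ 0.0004 -0.0013 -0.0034] F [-0.1094  0.4418 -1.4063] t 4.1 grip 0.04522074018771156 0.0
[ 0.4736 -0.276   0.2504] [-0.6495  0.1102  0.1595  1.622  -0.001  -0.8011]
```

Call:
jog_arm --deltas '[{"dx": 0.025,"dy": -0.28,"dz": 0,"wx": 0,"wy": 0,"wz": -0.003,"grip": 45},{"dx": 0.025,"dy": -0.28,"dz": 0,"wx": 0,"wy": 0,"wz": -0.003,"grip": 45},{"dx": 0.025,"dy": -0.28,"dz": 0,"wx": 0,"wy": 0,"wz": -0.003,"grip": 45},{"dx": 0.025,"dy": -0.28,"dz": 0,"wx": 0,"wy": 0,"wz": -0.003,"grip": 45}]'

```text
clock: 4.5
eef_pos: [0.4782, -0.3554, 0.2529]
tool_rot: [-0.0, -0.08, 0.997, 0.001]
wrist_force: [0.5, 0.6, 0.3]
opening: 0.045
finger_force: 0.0
```

```bash
python3 - <<'E'
from h import *
plan([.479,-.361,.25],down(np.radians(9))); print(pose()[0])
s=snapshot("wrist"); cv2.imwrite("pics/w1.png",s["frame"])
print([(x["bbox"],x["score"]) for x in find_in("gauge","wrist")],[(x["location"],x["score"]) for x in tip_of("gauge","wrist")])
P=cloud(s).reshape(-1,3)
r=P[(P[:,0]>.35)&(P[:,0]<.6)&(P[:,1]<-.12)&(P[:,1]>-.45)]
k=r[(r[:,2]>.072)&(r[:,2]<.086)]
print("rack",cv2.minAreaRect((k[:,:2]*1000).astype(np.float32)),np.median(k[:,2]))
g=r[(r[:,2]>.09)&(r[:,2]<.14)&(r[:,1]<-.32)]; print(len(g),g.min(0),g.max(0),cv2.minAreaRect((g[:,:2]*1000).astype(np.float32)))
k=g[(g[:,2]>.104)&(g[:,2]<.112)];print("casetop",len(k),np.median(k[:,2]),cv2.minAreaRect((k[:,:2]*1000).astype(np.float32)))
E
```

```text
d [ 0.0002 -0.0189  0.0097] w [ 0.0012 -0.0002  0.002 ] F [0.4993 0.5951 0.3278] t 4.5 grip 0.045044670964625576 0.0
[ 0.4782 -0.3554  0.2529]
[([306.1, 141.3, 16.1, 84.4], 0.76)] [([316.0, 171.6], 0.55)]
rack ((465.87139892578125, -292.010986328125), (92.05912017822266, 230.83973693847656), 9.057608604431152) 0.08075336139671452
1362 [ 0.4467 -0.373   0.0903] [ 0.5073 -0.3509  0.1314] ((476.91522216796875, -362.2529296875), (60.47434616088867, 15.372718811035156), 9.124639511108398)
casetop 88 0.10872870345586436 ((474.6606750488281, -362.64373779296875), (55.538204193115234, 15.330970764160156), 9.232752799987793)
```

View pics/w1.png

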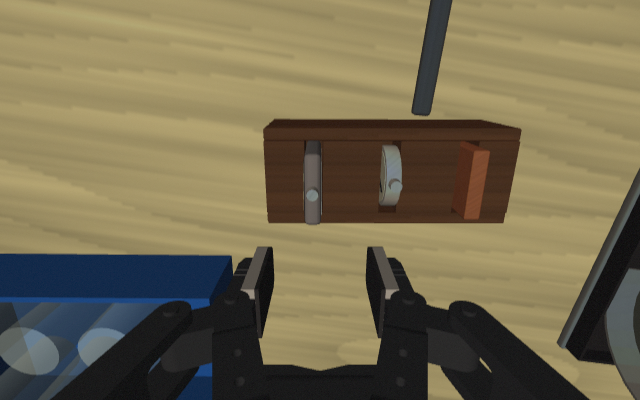

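The wrist view shows the fingers centred over the gauge (312,180), with free space either side. I'll descend in two stages.

```bash
python3 - <<'E'
from h import *
plan([.477,-.362,.107],down(np.radians(9.1))); print(pose()[0])
E
```

```text
d [ 0.0087 -0.0237  0.4896] w [0.0001 0.0003 0.0021] F [ 0.2719 -0.1128  0.3601] t 4.65 grip 0.04487382103484507 0.0
[ 0.4784 -0.3546  0.2539]
```

Call:
jog_arm --deltas '[{"dx": 0.009,"dy": -0.024,"dz": 0.15,"wx": 0,"wy": 0,"wz": 0.002,"grip": 45},{"dx": 0.009,"dy": -0.024,"dz": 0.3,"wx": 0,"wy": 0,"wz": 0.002,"grip": 45},{"dx": 0.009,"dy": -0.024,"dz": 0.36,"wx": 0,"wy": 0,"wz": 0.002,"grip": 45},{"dx": 0.009,"dy": -0.024,"dz": 0.36,"wx": 0,"wy": 0,"wz": 0.002,"grip": 45},{"dx": 0.009,"dy": -0.024,"dz": 0.36,"wx": 0,"wy": 0,"wz": 0.002,"grip": 45}]'

```text
clock: 5.15
eef_pos: [0.4768, -0.363, 0.1463]
tool_rot: [0.0, -0.079, 0.997, -0.0]
wrist_force: [0.8, -0.3, -0.5]
opening: 0.0449
finger_force: 0.0
```

```bash
python3 - <<'E'
from h import *
plan([.477,-.362,.107],down(np.radians(9.1))); print(pose()[0])
s=snapshot("wrist"); cv2.imwrite("pics/w2.png",s["frame"])
P=cloud(s).reshape(-1,3); P0,R,_=pose(); T=(P-P0)@R
g=T[(abs(T[:,0])<.035)&(abs(T[:,1])<.016)&(T[:,2]>0.0)&(T[:,2]<.045)]
print(len(g),np.percentile(g,[1,50,99],axis=0))
E
```

```text
d [-0.0011  0.0033  0.131 ] w [-0.0003  0.0003 -0.0003] F [ 0.7767 -0.2685 -0.522 ] t 5.15 grip 0.04491259079452676 0.0
[ 0.4768 -0.363   0.1463]
3191 [[-0.0292 -0.0057  0.0172]
 [ 0.005   0.0018  0.0284]
 [ 0.0301  0.0094  0.0426]]
```

View pics/w2.png

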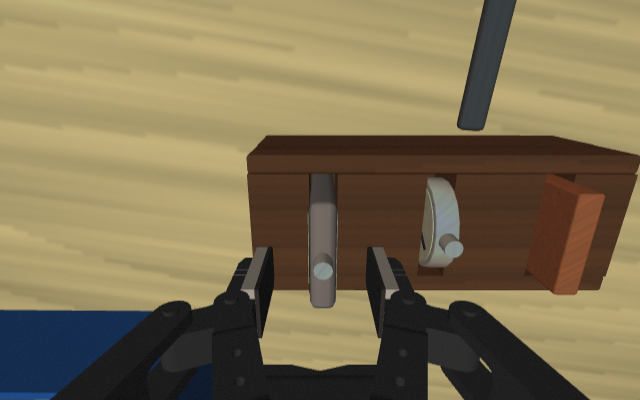

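The gauge sits midway between the fingers, about 1.8 mm towards +y of the tool. I'll go down and close.

Call:
jog_arm --deltas '[{"dx": 0,"dy": 0.006,"dz": 0.06,"wx": 0,"wy": 0,"wz": 0,"grip": 45},{"dx": 0,"dy": 0.006,"dz": 0.12,"wx": 0,"wy": 0,"wz": 0,"grip": 45},{"dx": 0,"dy": 0.006,"dz": 0.127,"wx": 0,"wy": 0,"wz": 0,"grip": 45},{"dx": 0,"dy": 0.006,"dz": 0.127,"wx": 0,"wy": 0,"wz": 0,"grip": 45},{"dx": 0,"dy": 0.006,"dz": 0.127,"wx": 0,"wy": 0,"wz": 0,"grip": 45},{"dx": 0,"dy": 0.006,"dz": 0.127,"wx": 0,"wy": 0,"wz": 0,"grip": 25},{"dx": 0,"dy": 0.006,"dz": 0.127,"wx": 0,"wy": 0,"wz": 0,"grip": 18},{"dx": 0,"dy": 0.006,"dz": 0.127,"wx": 0,"wy": 0,"wz": 0,"grip": 10},{"dx": 0,"dy": 0.006,"dz": 0.127,"wx": 0,"wy": 0,"wz": 0,"grip": 5},{"dx": 0,"dy": 0.006,"dz": 0.127,"wx": 0,"wy": 0,"wz": 0,"grip": 5}]' --newtons 60

```text
clock: 6.2
eef_pos: [0.4767, -0.3626, 0.1083]
tool_rot: [0.001, -0.078, 0.997, -0.001]
wrist_force: [-1.0, 0.1, 3.6]
opening: 0.0133
finger_force: 59.0
```

Call:
jog_arm --deltas '[{"dx": 0,"dy": 0,"dz": 0,"wx": 0,"wy": 0,"wz": 0,"grip": 5},{"dx": 0,"dy": 0,"dz": 0,"wx": 0,"wy": 0,"wz": 0,"grip": 5},{"dx": 0,"dy": 0,"dz": 0,"wx": 0,"wy": 0,"wz": 0,"grip": 5}]'

```text
clock: 6.5
eef_pos: [0.4766, -0.3626, 0.1083]
tool_rot: [0.001, -0.078, 0.997, -0.001]
wrist_force: [-0.4, 0.1, 5.7]
opening: 0.0128
finger_force: 59.1
```

Call:
jog_arm --deltas '[{"dx": 0,"dy": 0,"dz": -0.04,"wx": 0,"wy": 0,"wz": 0,"grip": 5},{"dx": 0,"dy": 0,"dz": -0.1,"wx": 0,"wy": 0,"wz": 0,"grip": 5},{"dx": 0,"dy": 0,"dz": -0.18,"wx": 0,"wy": 0,"wz": 0,"grip": 5},{"dx": 0,"dy": 0,"dz": -0.26,"wx": 0,"wy": 0,"wz": 0,"grip": 5},{"dx": 0,"dy": 0,"dz": -0.36,"wx": 0,"wy": 0,"wz": 0,"grip": 5},{"dx": 0,"dy": 0,"dz": -0.46,"wx": 0,"wy": 0,"wz": 0,"grip": 5},{"dx": 0,"dy": 0,"dz": -0.58,"wx": 0,"wy": 0,"wz": 0,"grip": 5},{"dx": 0,"dy": 0,"dz": -0.7,"wx": 0,"wy": 0,"wz": 0,"grip": 5},{"dx": 0,"dy": 0,"dz": -0.8,"wx": 0,"wy": 0,"wz": 0,"grip": 5},{"dx": 0,"dy": 0,"dz": -0.8,"wx": 0,"wy": 0,"wz": 0,"grip": 5}]'

```text
clock: 7.5
eef_pos: [0.4768, -0.3628, 0.3524]
tool_rot: [0.003, -0.078, 0.997, -0.003]
wrist_force: [-0.2, 0.1, -1.6]
opening: 0.0134
finger_force: 58.6
```

```bash
python3 - <<'E'
from h import *
plan([.5,-.06,.345],down(0,.16)); p,R,st=pose(); print(p,st["q"])
for c in ["scene","top","wrist"]:
    s=snapshot(c); cv2.imwrite(f"pics/{c}3.png",s["frame"])
    t=tip_of("gauge_tip",c)[:2]; print(c,[(x["location"],x["score"]) for x in t],"pred tip",proj(s,p+R@[0,0,.02+.099]), find_in("gauge",c)[:1])
    if c=="scene": im=s["frame"]; u,v=map(int,proj(s,p+R@[0,0,.06])); a=im[v-75:v+75,max(u-100,0):u+100]; cv2.imwrite("pics/z3.png",cv2.resize(a,None,fx=4,fy=4,interpolation=cv2.INTER_CUBIC)); print("crop org",max(u-100,0),v-75)
E
```

```text
d [-0.2341  0.985   0.0196] w [ 0.0043 -0.0984  0.1001] F [-0.1534  0.0987 -1.6055] t 7.5 grip 0.013367155679709027 58.6131477355957
[ 0.4768 -0.3628  0.3524] [-0.7623  0.3018  0.5892  1.8504 -0.0001 -0.9194]
scene [] pred tip (np.float64(241.00784706100686), np.float64(262.61084660634117)) [{'bbox': [212.7, 202.2, 41.1, 52.7], 'score': 0.6}]
crop org 135 162
top [([247.9, 143.6], 0.59)] pred tip (np.float64(476.50624026662746), np.float64(177.25971391032596)) [{'bbox': [478.7, 146.8, 31.3, 43.1], 'score': 0.78}]
wrist [] pred tip (np.float64(316.90288363931955), np.float64(203.64297062269182)) [{'bbox': [302.9, 186.8, 38.1, 177.9], 'score': 0.93}]
```

View pics/z3.png

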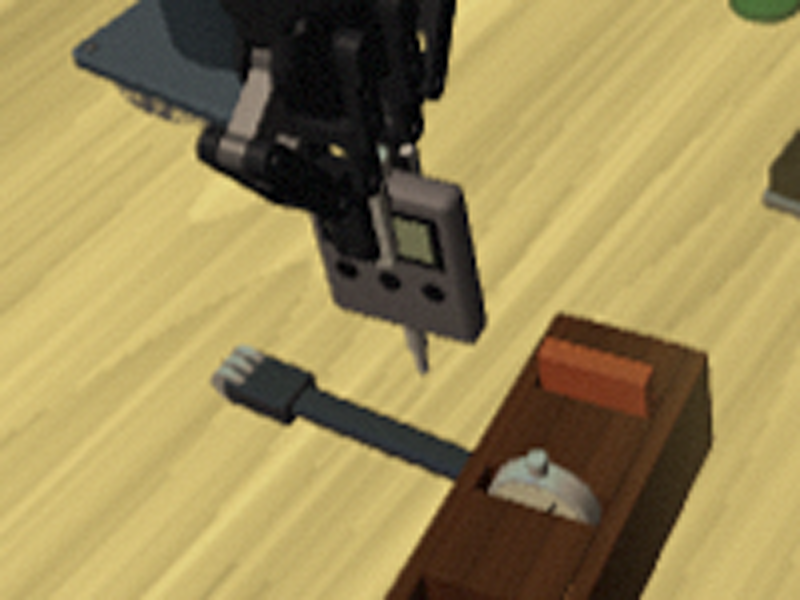

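Scene crop: the gauge is held upright in the fingers, with its tip at about (424,373) in the crop and clear of the rack. I'll measure the gauge in the tool frame.

```bash
cat > g.py <<'E'
from h import *
from m import tri,ray
p,R,st=pose()
def plane(k):
    for i in range(6):
        m=k.mean(0); n=np.linalg.svd(k-m,full_matrices=False)[2][2]; k=k[abs((k-m)@n)<(.004 if i<2 else .0015)]
    return n,m,len(k)
for c in ["scene","wrist"]:
    s=snapshot(c); T=(cloud(s).reshape(-1,3)-p)@R
    b=(abs(T[:,0])<.042)&(abs(T[:,1])<.02)
    k=T[b&(T[:,2]>.028)&(T[:,2]<.062)]; print(c,"case",len(k),np.percentile(k,[2,50,98],axis=0).tolist()); print(" plane",plane(k))
    for z in (.07,.078,.085,.091,.097):
        k=T[(abs(T[:,0])<.02)&(abs(T[:,1])<.012)&(abs(T[:,2]-z)<.004)]; print("  z",z,len(k),np.median(k,axis=0) if len(k) else "")
E
sed -i 's/^S={c/if __name__!="__main__": S={}\nelse: S={c/' m.py; sed -n 1,12p m.py
python3 - <<'E'
s=open('g.py').read().replace("from m import tri,ray\n","");open('g.py','w').write(s)
E
python3 g.py
```

```text
from h import *
from scipy.optimize import least_squares
if __name__!="__main__": S={}
else: S={c:snapshot(c) for c in ["scene","top"]}
C={c:cloud(S[c]) for c in S}
def ray(s,u,v):
    R=np.array(s["R"]); d=R.T@np.array([(u-s["cx"])/s["fx"],(v-s["cy"])/s["fy"],1]); return -R.T@np.array(s["t"]),d/np.linalg.norm(d)
def tri(rs):
    A=sum(np.eye(3)-np.outer(d,d) for o,d in rs); b=sum((np.eye(3)-np.outer(d,d))@o for o,d in rs); return np.linalg.solve(A,b)
rs=[]
for c,(u,v) in {"scene":(381.5,149.5),"top":(248,144)}.items():
    f=S[c]["frame"][int(v)-9:int(v)+10,int(u)-8:int(u)+9].astype(float).min(2)
scene case 542 [[-0.034488830984091466, -0.010253792326011365, 0.028754362398749875], [-0.010186296223919533, -0.008572095099258291, 0.04470427257772233], [0.024582483258160596, 0.00046084615156651053, 0.06084198615510497]]
 plane (array([-0.0048, -0.9998,  0.018 ]), array([-0.0055, -0.0087,  0.0453]), 453)
  z 0.07 13 [-0.005  -0.0048  0.0714]
  z 0.078 14 [-0.0054 -0.0045  0.0776]
  z 0.085 9 [-0.005  -0.0037  0.0849]
  z 0.091 10 [-0.0046 -0.0029  0.0925]
  z 0.097 6 [-0.004  -0.0031  0.0937]
wrist case 469 [[0.025398380880782178, -0.007211015536108736, 0.02847476198659714], [0.02892564395902957, -0.0004406416208028811, 0.04150998766587687], [0.029542513905883125, 0.006160925006290688, 0.05824119394100802]]
 plane (array([ 1.    , -0.0077, -0.0033]), array([ 0.0289, -0.0005,  0.0421]), 413)
  z 0.07 0 
  z 0.078 0 
  z 0.085 0 
  z 0.091 0 
  z 0.097 0
```

```bash
python3 - <<'E'
import cv2
a=cv2.imread("pics/wrist3.png")[150:400,220:420]; cv2.imwrite("pics/w3z.png",cv2.resize(a,None,fx=2.4,fy=2.4,interpolation=cv2.INTER_CUBIC))
E
```

```text
(no output)
```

View pics/w3z.png

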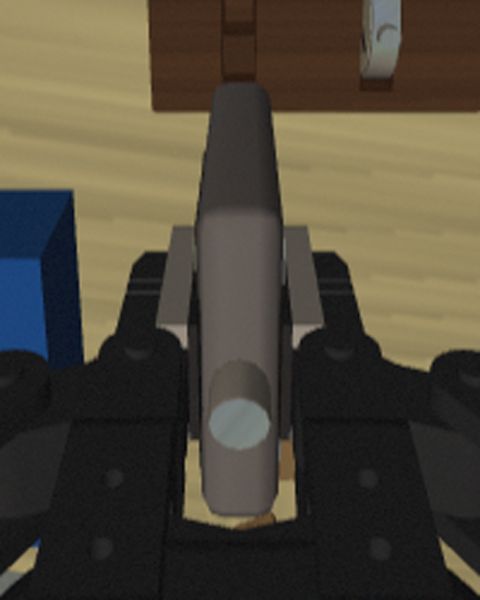

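The wrist crop shows the gauge gripped squarely and centred, with its tip hidden behind the case. Now to hover over the cross.

```bash
cat >> h.py <<'E'
MARK=np.array([.5465,.0605,.2185]); TH=.16; TIP=np.array([-.002,0,.096])
def goal(off,th=TH,mark=MARK):
    u=np.array([-np.sin(th),0,np.cos(th)]); R=down(0,th); return mark+off*u-R@TIP,R
E
python3 - <<'E'
from h import *
t,R=goal(.035); print(t); plan(t,R); plan((t+pose()[0])/2+[0,0,.01],R)
E
```

```text
[0.5237 0.0605 0.3475]
d [-0.3774  1.366  -0.0023] w [ 0.0086 -0.1022  0.0998] F [ 1.0462 -0.4214 -1.6288] t 8.05 grip 0.013171092647026783 58.61608386039734
d [-0.1886  0.683  -0.0345] w [ 0.0086 -0.1022  0.0998] F [ 1.0462 -0.4214 -1.6288] t 8.05 grip 0.013171092647026783 58.61608386039734
```

Call:
jog_arm --deltas '[{"dx": -0.05,"dy": 0.12,"dz": -0.03,"wx": 0,"wy": 0,"wz": 0,"grip": 5},{"dx": -0.1,"dy": 0.27,"dz": -0.03,"wx": 0.003,"wy": -0.03,"wz": 0.03,"grip": 5},{"dx": -0.15,"dy": 0.42,"dz": -0.03,"wx": 0.006,"wy": -0.07,"wz": 0.06,"grip": 5},{"dx": -0.18,"dy": 0.56,"dz": -0.03,"wx": 0.009,"wy": -0.102,"wz": 0.1,"grip": 5},{"dx": -0.22,"dy": 0.7,"dz": -0.03,"wx": 0.009,"wy": -0.102,"wz": 0.1,"grip": 5},{"dx": -0.26,"dy": 0.82,"dz": -0.03,"wx": 0.009,"wy": -0.102,"wz": 0.1,"grip": 5},{"dx": -0.28,"dy": 0.9,"dz": -0.03,"wx": 0.009,"wy": -0.102,"wz": 0.1,"grip": 5},{"dx": -0.28,"dy": 0.92,"dz": -0.03,"wx": 0.009,"wy": -0.102,"wz": 0.1,"grip": 5},{"dx": -0.28,"dy": 0.92,"dz": -0.03,"wx": 0.009,"wy": -0.102,"wz": 0.1,"grip": 5}]'

```text
clock: 8.95
eef_pos: [0.5157, -0.0756, 0.3564]
tool_rot: [0.08, -0.001, 0.997, -0.001]
wrist_force: [0.3, -0.7, -0.6]
opening: 0.0129
finger_force: 58.9
```

```bash
python3 - <<'E'
from h import *
t,R=goal(.035); print(t,pose()[0]); plan(t,R)
E
```

```text
[0.5237 0.0605 0.3475] [ 0.5157 -0.0756  0.3564]
d [-0.0223  0.4538  0.0327] w [-0.0011  0.0004  0.0011] F [ 0.3382 -0.6847 -0.5694] t 8.95 grip 0.012923142632889382 58.86135220527649
```

Call:
jog_arm --deltas '[{"dx": -0.01,"dy": 0.12,"dz": 0.01,"wx": 0,"wy": 0,"wz": 0,"grip": 5},{"dx": -0.02,"dy": 0.26,"dz": 0.02,"wx": 0,"wy": 0,"wz": 0.001,"grip": 5},{"dx": -0.022,"dy": 0.38,"dz": 0.033,"wx": 0,"wy": 0,"wz": 0.001,"grip": 5},{"dx": -0.022,"dy": 0.454,"dz": 0.033,"wx": -0.001,"wy": 0,"wz": 0.001,"grip": 5},{"dx": -0.022,"dy": 0.454,"dz": 0.033,"wx": -0.001,"wy": 0,"wz": 0.001,"grip": 5},{"dx": -0.022,"dy": 0.454,"dz": 0.033,"wx": -0.001,"wy": 0,"wz": 0.001,"grip": 5}]'

```text
clock: 9.55
eef_pos: [0.5243, 0.0587, 0.347]
tool_rot: [0.08, 0.001, 0.997, -0.001]
wrist_force: [-0.3, 0.1, -2.2]
opening: 0.0127
finger_force: 59.1
```

```bash
python3 - <<'E'
from h import *
t,R=goal(.035); plan(t,R); p,R0,st=pose(); print(t,p)
for c in ["scene","top","wrist"]:
    s=snapshot(c); cv2.imwrite(f"pics/{c}4.png",s["frame"])
    print(c,"tip?",proj(s,p+R0@TIP),"mark",proj(s,MARK),[(x["location"],x["score"]) for x in tip_of("gauge_tip",c)[:2]],[(x["location"],x["score"]) for x in tip_of("mark",c)[:2]])
a=cv2.imread("pics/scene4.png")[70:170,330:450]; a=cv2.resize(a,None,fx=5,fy=5,interpolation=cv2.INTER_CUBIC)
cv2.imwrite("pics/z4.png",a)
E
```

```text
d [ 0.002   0.0059 -0.0019] w [-0.0008  0.0001 -0.0014] F [-0.2684  0.0983 -2.2155] t 9.55 grip 0.012715774084152939 59.14527475833893
[0.5237 0.0605 0.3475] [0.5243 0.0587 0.347 ]
scene tip? (np.float64(379.5806025424173), np.float64(135.81896027744398)) mark (np.float64(380.5809837702892), np.float64(148.6674883413739)) [] [([379.9, 149.6], 0.61)]
top tip? (np.float64(246.9833437695179), np.float64(141.89507351090305)) mark (np.float64(247.94581792398816), np.float64(143.3072989286321)) [] [([247.8, 144.1], 0.94)]
wrist tip? (np.float64(320.48260031769), np.float64(210.60990780274378)) mark (np.float64(322.70642331720876), np.float64(194.4587186564331)) [] [([322.1, 193.6], 0.74)]
```

View pics/z4.png

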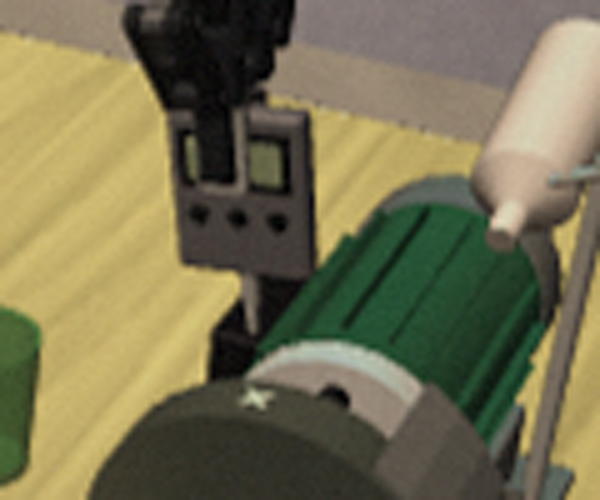

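The scene crop shows the tip at (380.6,136.4) and the cross at (381.6,149.6). Both sit about 1 px from prediction in the same direction, so their relative aim is right. I'll trim sideways, then move in slowly.

Call:
jog_arm --deltas '[{"dx": 0.002,"dy": 0.006,"dz": 0.02,"wx": 0,"wy": 0,"wz": 0,"grip": 5},{"dx": 0.002,"dy": 0.006,"dz": 0.04,"wx": 0,"wy": 0,"wz": 0,"grip": 5},{"dx": 0.002,"dy": 0.006,"dz": 0.06,"wx": 0,"wy": 0,"wz": 0,"grip": 5},{"dx": 0.002,"dy": 0.006,"dz": 0.08,"wx": 0,"wy": 0,"wz": 0,"grip": 5},{"dx": 0.002,"dy": 0.006,"dz": 0.09,"wx": 0,"wy": 0,"wz": 0,"grip": 5},{"dx": 0.002,"dy": 0.006,"dz": 0.09,"wx": 0,"wy": 0,"wz": 0,"grip": 5},{"dx": 0.002,"dy": 0.006,"dz": 0.09,"wx": 0,"wy": 0,"wz": 0,"grip": 5}]'

```text
clock: 10.7
eef_pos: [0.5278, 0.0616, 0.3205]
tool_rot: [0.08, 0.001, 0.997, 0.0]
wrist_force: [-0.4, 0.5, -1.6]
opening: 0.0131
finger_force: 59.2
```

```bash
cat > f.py <<'E'
from h import *
F=[];P=[]
for i in range(8):
    s=snapshot("scene"); p,R0,st=pose(); F.append(R0.T@st["wrist_force"]); P.append(p)
print("F tool",np.mean(F,0),np.std(F,0)); p=np.mean(P,0)
t,R=goal(0); print("rel to goal(0) in tool mm",R.T@(p-t)*1000,np.std(P,0)*1000); plan(t,R)
print("pred tip",proj(s,p+R0@TIP))
import sys
a=s["frame"][80:170,340:430]; cv2.imwrite(f"pics/{sys.argv[1]}.png",cv2.resize(a,None,fx=6,fy=6,interpolation=cv2.INTER_CUBIC))
E
python3 f.py z5
```

```text
F tool [0.2422 0.1566 1.5875] [0.579  0.5443 0.5311]
rel to goal(0) in tool mm [ 0.0058  1.0917 -8.0383] [0.0343 0.0133 0.0941]
d [-0.0002 -0.0036  0.0263] w [ 0.      0.0006 -0.0011] F [-0.1895  0.0917 -1.6134] t 11.1 grip 0.01367326954414688 59.190731048583984
pred tip (np.float64(380.59322869020843), np.float64(145.37899768851844))
```

View pics/z5.png

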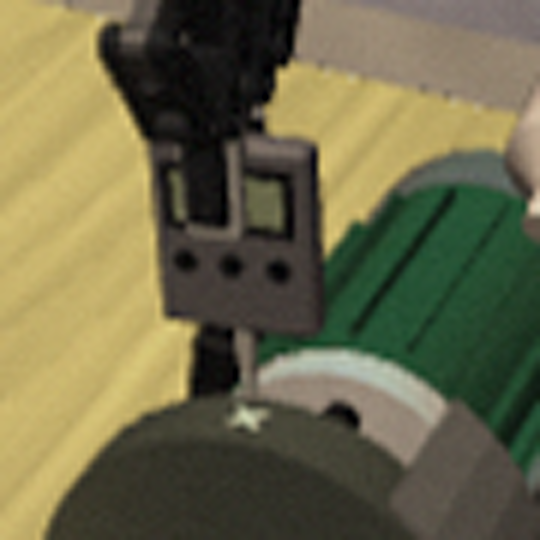

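The tip is at (381.3,146.7) and the cross at (381.2,149.5). They line up, with about 7 mm to go.

Call:
jog_arm --deltas '[{"dx": 0,"dy": -0.003,"dz": 0.005,"wx": 0,"wy": 0,"wz": 0,"grip": 5},{"dx": 0,"dy": -0.003,"dz": 0.01,"wx": 0,"wy": 0,"wz": 0,"grip": 5},{"dx": 0,"dy": -0.003,"dz": 0.015,"wx": 0,"wy": 0,"wz": 0,"grip": 5},{"dx": 0,"dy": -0.003,"dz": 0.02,"wx": 0,"wy": 0,"wz": 0,"grip": 5},{"dx": 0,"dy": -0.003,"dz": 0.02,"wx": 0,"wy": 0,"wz": 0,"grip": 5},{"dx": 0,"dy": -0.003,"dz": 0.02,"wx": 0,"wy": 0,"wz": 0,"grip": 5}]'

```text
clock: 11.7
eef_pos: [0.5287, 0.0607, 0.3145]
tool_rot: [0.08, 0.001, 0.997, 0.0]
wrist_force: [0.2, 0.8, -1.2]
opening: 0.0135
finger_force: 59.2
```

```bash
python3 f.py z6
```

```text
F tool [0.0114 0.1019 1.4551] [0.2413 0.5491 0.6621]
rel to goal(0) in tool mm [ 0.1338  0.2057 -1.7901] [0.0109 0.014  0.0282]
d [-0.0004 -0.0006  0.0059] w [-0.      0.0005 -0.0011] F [ 0.3145 -0.834  -1.1018] t 12.1 grip 0.013251446381867243 59.19082045555115
pred tip (np.float64(380.54428136500906), np.float64(147.94171504126703))
```

Call:
jog_arm --deltas '[{"dx": 0,"dy": 0,"dz": 0.003,"wx": 0,"wy": 0,"wz": 0,"grip": 5},{"dx": 0,"dy": 0,"dz": 0.006,"wx": 0,"wy": 0,"wz": 0,"grip": 5},{"dx": 0,"dy": 0,"dz": 0.009,"wx": 0,"wy": 0,"wz": 0,"grip": 5},{"dx": 0,"dy": 0,"dz": 0.01,"wx": 0,"wy": 0,"wz": 0,"grip": 5},{"dx": 0,"dy": 0,"dz": 0.01,"wx": 0,"wy": 0,"wz": 0,"grip": 5}]'

```text
clock: 12.6
eef_pos: [0.5293, 0.0607, 0.312]
tool_rot: [0.081, 0.001, 0.997, 0.0]
wrist_force: [0.1, 0.2, 1.3]
opening: 0.0132
finger_force: 59.4
```

```bash
python3 f.py z7
```

```text
F tool [ 0.58   -0.0132 -1.0214] [0.3363 0.4791 0.2711]
rel to goal(0) in tool mm [0.0646 0.1936 1.0862] [0.0121 0.0111 0.0781]
d [-0.0003 -0.0006 -0.004 ] w [ 0.      0.0006 -0.0011] F [-1.042  -0.3864  0.687 ] t 13.0 grip 0.013128130855628176 59.44623649120331
pred tip (np.float64(380.6526492416419), np.float64(149.03407098687143))
```

Contact is made: the force rose about 2.5 N, which puts the plunger about 2.5 mm in. Another 3.5 mm is needed.

Call:
jog_arm --deltas '[{"dx": 0,"dy": 0,"dz": 0.003,"wx": 0,"wy": 0,"wz": 0,"grip": 5},{"dx": 0,"dy": 0,"dz": 0.006,"wx": 0,"wy": 0,"wz": 0,"grip": 5},{"dx": 0,"dy": 0,"dz": 0.009,"wx": 0,"wy": 0,"wz": 0,"grip": 5},{"dx": 0,"dy": 0,"dz": 0.012,"wx": 0,"wy": 0,"wz": 0,"grip": 5},{"dx": 0,"dy": 0,"dz": 0.012,"wx": 0,"wy": 0,"wz": 0,"grip": 5},{"dx": 0,"dy": 0,"dz": 0.012,"wx": 0,"wy": 0,"wz": 0,"grip": 5}]'

```text
clock: 13.6
eef_pos: [0.5299, 0.0607, 0.3083]
tool_rot: [0.08, 0.001, 0.997, 0.0]
wrist_force: [-0.6, 0.5, 2.1]
opening: 0.013
finger_force: 59.6
```

```bash
python3 f.py z8; sed 's/\.028)&(T\[:,2\]<\.062/.03)\&(T[:,2]<.06/' g.py > g2.py; python3 g2.py | grep -v "  z"
```

```text
F tool [-0.0976  0.1154 -1.5629] [0.5303 0.5294 0.4674]
rel to goal(0) in tool mm [0.0974 0.2092 4.7785] [0.0138 0.0112 0.0395]
d [-0.0003 -0.0007 -0.0161] w [ 0.      0.0006 -0.0011] F [-0.37    0.3686  0.7852] t 14.0 grip 0.013137463707191956 59.578760862350464
pred tip (np.float64(380.73623256133135), np.float64(150.41645863642597))
scene case 326 [[-0.03475327165381609, -0.011475688841858078, 0.03035538260892237], [-0.007191234615148008, -0.008695028564859656, 0.04444472827450372], [0.024905393369588497, -0.002531413944789798, 0.059212233967697925]]
 plane (array([-0.0175, -0.9998,  0.0108]), array([-0.0053, -0.0089,  0.0449]), 215)
wrist case 430 [[0.02547892267230752, -0.0072697945944306, 0.030667133010017254], [0.028743028694793907, -0.0005054174735571491, 0.04291497580596887], [0.029345644562838665, 0.006126563309024516, 0.05833284272908309]]
 plane (array([-0.9998,  0.0171,  0.0029]), array([ 0.0287, -0.0006,  0.0436]), 378)
```

View pics/z8.png

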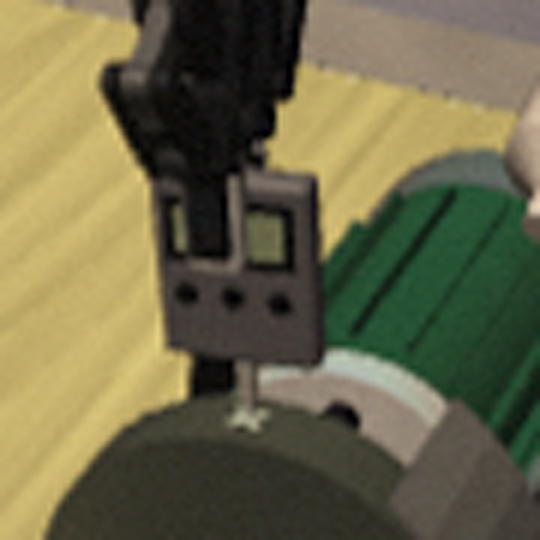

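The tip rests on the cross, which is at about (247,415) in the crop. I'll average the force over more samples, and hand in if it is near half way.

```bash
python3 - <<'E'
from h import *
F=[]
for i in range(40):
    s=snapshot("wrist"); p,R,st=pose(); F.append((R.T@st["wrist_force"])[2])
print(np.mean(F),np.std(F)/40**.5,"comp mm",(1.52-np.mean(F)-1.8)/.3,st["clock"],st["finger_force"])
print(tip_of("mark","wrist")[:1],proj(s,MARK))
E
```

```text
-2.0080684181669666 0.06819331306462972 comp mm 5.760228060556555 16.1 59.58207607269287
[{'location': [317.6, 211.9], 'score': 0.97}] (np.float64(320.2706796864114), np.float64(213.42657221618703))
```

The plunger is about 5.8 mm in and everything is steady, so I'm handing in.

```bash
python3 -c "from bench import *; print(sign_off())"
```

```text
the job is handed in; nothing more can be done
None
```

I drew the gauge from the rack and handed the job in with its tip held on the chalk cross, square to the rim to within about 2°; the force reading puts the plunger about 5.8 mm in, and no verdict came back.

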